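# Make room on the tin rail: release the ratchet stop, slide in a third tin, close up

## Robot

A 7-joint arm with a two-finger parallel gripper is mounted at the origin on a cart in front of the work surface, level with it; the furniture and walls round the work are solid. World frame = base frame: x ahead of the robot, y to its left, z up, the work surface at z = 0. Lengths are in m, angles in rad, forces in N, time in s.
With the tool pointing down it reaches from about 0.35 to 0.9 m from the base axis. Payload 19.9 kg.
Tool frame: the origin (TCP) lies midway between the tips of the shut fingers; the grasp point (between the pads) lies 19 mm behind it (arm.grip_depth is the distance from the TCP to the grasp point, in m); z points along the fingers, y is the line along which they close (so a half turn about z gives the same grasp; the last joint's range is limited). The gripper opens to 94 mm and grips with 3 to 60 N. Pads are 16 mm wide; open, the fingers measure 119 mm over their backs; the gripper's body (75 mm by 177 mm) begins 78 mm behind the grasp point.
Start: joints at [-1.345, 0.417, -0.01, 1.614, 0.005, 1.111, -0.053], TCP at [0.165, 0.603, 0.205] pointing down, gripper open.
Joint ranges: [-2.81, 2.81], [-0.39, 2.02], [-1.27, 1.25], [0.06, 2.57], [-1.19, 4.33], [0.19, 2], [-2.82, 2.82]. Speed limits (rad/s): [1.89, 1.89, 2.39, 2.39, 3.01, 3.01, 3.01].

## Interface

Orientations are given as a unit quaternion [x, y, z, w].
In Python, from rig import arm gives the robot as it stands. The module is installed in compiled form; this text tells all that it offers.
- The arm moves only by the tool jog_arm, never from a script. Its argument "targets" is one flat list of numbers, 7 for each row, row after row: the opening, from 0 (shut) to 1 (fully open), then the shift along the tool's x, y, z each as a share of 0.5 m, from -1 to 1, then the turn, a rotation vector about the tool's x, y, z each as a share of 180 degrees, from -1 to 1. In form: [fingers, dx, dy, dz, ax, ay, az, fingers, dx, dy, dz, ax, ay, az, ...]. A call has 1 to 5 rows; each row shifts and turns the commanded pose from where the row before left it, along the tool's axes as they then stand; what a row does not reach is not made up. A row lasts 1/10 s, in which the tool goes at most 50 mm and 8.59 degrees, less where a joint would pass 70% of its speed; a pose out of reach is approached as far as the arm can. A call with a number of a shift or a turn outside -1 to 1 is refused whole. A call with a gripper value outside its range is refused whole. The fingers move at their own pace and stop on an object; "force" is the grip in N (left out, the last holds). Time passes only in rows, so rows that do not move let the fingers close. It gives the time, the measured TCP pose, the force, the opening and the grip force at its end, in the units of the state.
- arm.read_state(): the state, without advancing time (a new reading comes with each control period).
- arm.grab_frame(name): name is "side" or "top" or "wrist"; returns the picture (420x560x3 uint8, red, green, blue); there is no depth.
- arm.get_calibration(name): a dict with "fov_y" (degrees; the focal length in pixels is half the picture's height over the tangent of half this angle, whatever the lens; pixels are square), "cx", "cy" (the principal point, pixels), "k1" (the pictures are not rectified: a ray, as slopes to the right and down, at radius r is drawn at 1 + k1 r^2 times it, then the intrinsics apply), "rvec" (rotation vector, rad) and "tvec" (3), from world to camera coordinates, as OpenCV has them; the wrist camera has in their place "T_tool_cam" (4x4, takes a point from camera to tool coordinates, whose origin is the TCP and whose axes are the flange's). Camera axes: x right, y down, z forward; pixel columns grow to the right and rows downward; lengths in m; the calibration is good to about 2 mm. A picture is of the moment at which its call begins: read the wrist's pose just before it. get_calibration takes no time and is no camera call.
- arm.job_done(): hands the job in; it is judged then, once.
The state is a dict: "time_s": time; "qpos": joint angles; "joint_velocities": joint speeds; "joint_efforts": joint torques, N m; "tool_pos": TCP position; "orientation": TCP orientation; "force": force on the tool from outside, world axes, zero at the start; "torque": the same for the moment, N m; "opening": opening from 0.0 (shut) to 1.0 (fully open); "grasp_force": force on a finger pad.
Only numpy, scipy, OpenCV 4.12 (cv2) and the standard library are available. Lean on these libraries where they do the work, as an engineer would, in place of code of your own. Each camera call takes 0.05 s, during which the arm holds its last target. There are 200 camera calls.

## Task

Two food tins stand against the tin rail, held by its ratchet stop, and a third tin stands loose in front. Press the stop's release tab and, keeping it down, push the stop back to the end of its bar; then slide the loose tin in beside the other two until it meets the bar, and push the stop up again so that the three tins sit snug between it and the fixed end. Do all of it by pressing and pushing: pick up or lift nothing, tip no tin, and leave the mug, the shaker and the mandarin where they are.

Things in the scene. Friction and masses are not known exactly. Their poses are not given: they have to be found in the camera images.
- rail: Tin rail, fixed: aluminium bar along its y (x 0..18 mm, z 12..30, teeth on top to 33). Origin on the worktop below the bar face that the tins touch (x=0), at the middle of the third tin's place. Tins stand at -x (robot side), +x away. At y=+190 mm inner face of the fixed end plate (x -56..22, 50 high); at y=-176 low end block (34 high). Turned up to 0.2 rad about z.
- stop (a joint): Sliding stop, m: its opening to the fixed end is 150 mm + this value. 0..0.115 (end of bar), grows towards rail -y; 0.007..0.014 at the start, about 0.076 with three tins snug. 7 mm ratchet teeth: pushed towards +y it clicks along at 3 to 6 N at any time; the other way it is blocked (up to 7 mm play) unless the release is held down, then 1 to 3 N moves it.
- release (a joint): Release rocker on the stop, rad: 0 tab up, 0.32 fully pressed; springs back. The pawl clears the teeth above about 0.14 rad. At the rib pressing takes about 2 N at first, 6 N at full travel (10 mm down); the pawl is clear from 5 mm down, so press the rib 6 to 9 mm and keep it there while pushing.
- release_rib (a point): Top of the rounded black rib on the release tab (26 mm along rail x, 12 mm along y), 58 mm above the worktop when up; moves with the stop, sinks when pressed. 15 mm from it towards rail -y is the inner face of the stop's upright back plate (30 mm wide, 8 thick, top at 75 mm): a fingertip on the rib pushes there to drive the stop back. Open above, at both x sides and towards +y.
- stop_back (a point): Middle of the outer (-y) face of the stop's back plate, 55 mm above the worktop; the plate is 30 mm wide along rail x and reaches up to 75 mm. Pushing here towards rail +y closes the stop. Moves with the stop.
- stop_face (a point): Middle of the stop's tin face (looks to rail +y), 27 mm above the worktop. The jaw behind it is a plate 10 mm thick, from 54 mm in front of the bar face to behind the bar, z 4..50 mm. The whole stop reaches 90 mm from this face towards -y and is 30 mm wide round the bar.
- third_place (a point): Where the centre of the loose tin's base belongs, on the worktop, touching the bar once the row is closed. With the stop fully back the gap runs from about 35 mm on the rail +y side of this point (edge of tin_b) to 75 mm on its -y side (stop), so aim some 20 mm to -y; the stop then closes the row.
- tin_a: Kept tin next to the fixed end: short steel food tin with a paper label, 75 mm diameter, 58 mm high, 0.18 to 0.35 kg. Origin at the centre of its underside, z up.
- tin_b: Kept tin next to the stop, the same kind.
- tin_c: The loose tin, same kind, standing in front of the gap (rail -x side, centre about 125 mm from the bar face). Origin: centre of its underside, z up. Slides on the worktop with 1 to 3 N; pushed low with two spread fingertips it does not roll aside.
- mug: Bystander: white spotted mug, 82 mm across, 91 mm high, left in front of the rail; origin under its middle, handle towards its own -y.
- shaker: Bystander: glass pepper shaker, 47 mm diameter, 83 mm high, to the right of the rail; origin under its middle.
- mandarin: Bystander: mandarin, 62 mm, right in front; origin under its middle.
There are look-alikes about, which are no part of the job. Leave any pink or red look-alike of the tin_c alone.

How it is judged:
On the way, in this order (a step that is already met when the one before it is completed fails the run):
1. the release tab is pressed down (value of joint release above 0.14 rad), for 0.1 s.
2. the stop is pushed back to the end of its bar (value of joint stop above 0.1 m), for 0.1 s.
3. the loose tin stands in the gap against the bar (x of tin_c in the frame of rail between -0.048 and -0.028 m and y of tin_c in the frame of rail between -0.075 and 0.045 m and angle between tin_c's own z axis and vertical below 0.1 rad and height (world z) of tin_c below 0.006 m), for 0.2 s.
At the end, for the whole second after the job is handed in: All three tins stand upright on the worktop in a row between the fixed end and the stop, each within 10 mm of touching the bar; the stop has closed on them (value under 0.086, so no more than about 10 mm of play in the whole row), the release tab is up, and the tins are at rest (x of tin_a in the frame of rail between -0.048 and -0.028 m and y of tin_a in the frame of rail between 0.12 and 0.165 m and angle between each of tin_a, tin_b, tin_c's own z axis and vertical below 0.1 rad and height (world z) of each of tin_a, tin_b, tin_c below 0.006 m and x of tin_b in the frame of rail between -0.048 and -0.028 m and y of tin_b in the frame of rail between 0.04 and 0.09 m and x of tin_c in the frame of rail between -0.048 and -0.028 m and y of tin_c in the frame of rail between -0.04 and 0.015 m and value of joint stop between 0.066 and 0.086 m and value of joint release below 0.14 rad and linear speed of each of tin_a, tin_b, tin_c below 0.01 m/s).
It fails at once if a tin is lifted or tipped (height (world z) of any of tin_a, tin_b, tin_c above 0.01 m or angle between any of tin_a, tin_b, tin_c's own z axis and vertical above 0.3 rad).
It fails at once if the mug, the shaker or the mandarin is disturbed (distance of any of mug, shaker, mandarin from where it was at the start of the episode above 0.02 m).
It also fails if it takes over 64 s, if anything falls off the work surface, if the arm or the gripper's body presses on something with over 40 N, if the wrist force passes 120 N, or if a joint passes its speed limit or range.

## Working session

There is one attempt and no reset: what is moved stays moved. The work goes in short steps, Python scripts to look and compute and a tool call to move; the robot and the scene stay as the last step left them, time stands still between calls to the robot, and variables do not carry over. Pictures are saved under pics/ and viewed, at most 12 in all, crops included, and the job is handed in when it is done.

Besides the shell and the picture viewer there is one more tool, called after "Call:" in YAML: its name, and indented under it one key for each argument. jog_arm: Moves the arm, as the interface text tells. Its arguments: {"type":"object","properties":{"targets":{"type":"array","items":{"type":"number","minimum":-1,"maximum":1}},"force":{"type":"number"}},"required":["targets"]}

```bash
mkdir -p pics; cat > h.py <<'E'
import numpy as np,cv2
from scipy.spatial.transform import Rotation as R
from rig import arm
def cam(n):
    c=arm.get_calibration(n); f=210/np.tan(np.radians(c["fov_y"])/2)
    if "rvec" in c:
        Rm=R.from_rotvec(np.ravel(c["rvec"])).as_matrix(); t=np.ravel(c["tvec"])
    else:
        s=arm.read_state(); T=np.eye(4); T[:3,:3]=R.from_quat(s["orientation"]).as_matrix(); T[:3,3]=s["tool_pos"]
        W=np.linalg.inv(T@np.array(c["T_tool_cam"])); Rm=W[:3,:3]; t=W[:3,3]
    return dict(f=f,cx=c["cx"],cy=c["cy"],k=c["k1"],R=Rm,t=t)
def ray(c,uv):
    d=np.array([(uv[0]-c["cx"])/c["f"],(uv[1]-c["cy"])/c["f"]]); u=d.copy()
    for _ in range(30): u=d/(1+c["k"]*(u@u))
    return -c["R"].T@c["t"], c["R"].T@np.array([u[0],u[1],1])
def onz(c,uv,z):
    o,d=ray(c,uv); return o+d*(z-o[2])/d[2]
def tri(c1,p1,c2,p2):
    o1,d1=ray(c1,p1);o2,d2=ray(c2,p2)
    s=np.linalg.lstsq(np.c_[d1,-d2],o2-o1,rcond=None)[0]
    a=o1+s[0]*d1;b=o2+s[1]*d2
    return (a+b)/2,np.linalg.norm(a-b)
def proj(c,P):
    p=c["R"]@np.array(P)+c["t"]; u=p[:2]/p[2]; u=u*(1+c["k"]*(u@u)); return u*c["f"]+[c["cx"],c["cy"]]
def save(n,fn):
    im=arm.grab_frame(n); cv2.imwrite("pics/"+fn,im[:,:,::-1]); return im
E
python3 - <<'E'
from h import *
a=save("top","top0.png");b=save("side","side0.png");
for n in("top","side"):
    c=cam(n);print(n,-c["R"].T@c["t"],c["R"][2],c["f"],c["k"])
s=arm.read_state();print(s["orientation"],s["force"],s["time_s"],s["opening"])
print(R.from_quat(s["orientation"]).as_matrix().round(3))
E
```

```text
top [0.39657504 0.03143832 1.06849382] [ 0.16869676 -0.02478962 -0.98535622] 428.5873680763763 -0.05194971912417766
side [ 0.07220501 -0.92329037  0.62071804] [ 0.41409041  0.79165105 -0.44924131] 518.6628576977342 -0.06213315198666712
[ 1.33472962e-01  9.91052296e-01 -5.60149839e-04 -4.48468712e-05] [ 0.59903702  0.02048754 -0.5649939 ] 0.1 0.9990858484359796
[[-0.964  0.265 -0.   ]
 [ 0.265  0.964 -0.001]
 [-0.    -0.001 -1.   ]]
```

View pics/top0.png

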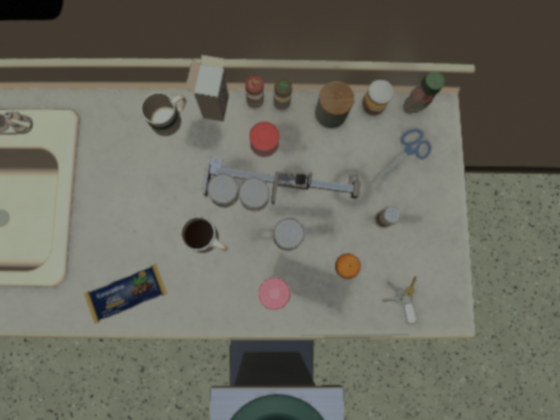

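View pics/side0.png

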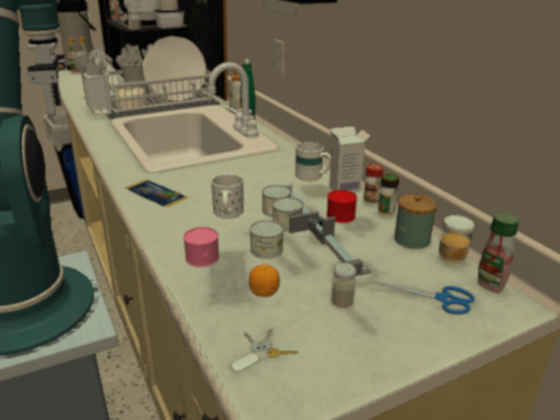

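The top view shows the kept tins at about (223,190) and (254,194), the loose tin at (289,234), the black release rib near (302,181) and the end block at (355,187). The side view shows the loose tin at (267,240), with the mandarin and shaker to the right. I'll enlarge both.

```bash
python3 - <<'E'
from h import *
a=cv2.imread("pics/top0.png")[145:260,195:375];b=cv2.imread("pics/side0.png")[170:300,240:390]
cv2.imwrite("pics/topc.png",cv2.resize(a,None,fx=4.4,fy=4.4,interpolation=cv2.INTER_CUBIC))
cv2.imwrite("pics/sidec.png",cv2.resize(b,None,fx=4.4,fy=4.4,interpolation=cv2.INTER_CUBIC))
E
```

```text
(no output)
```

View pics/topc.png

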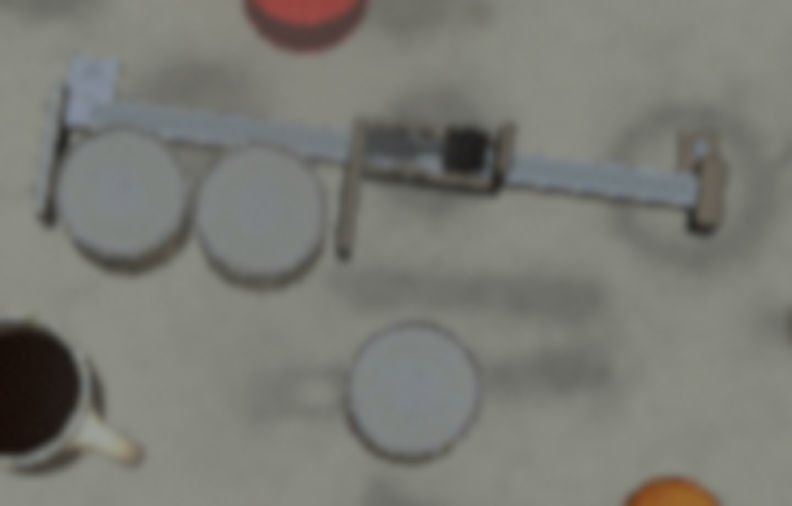

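View pics/sidec.png

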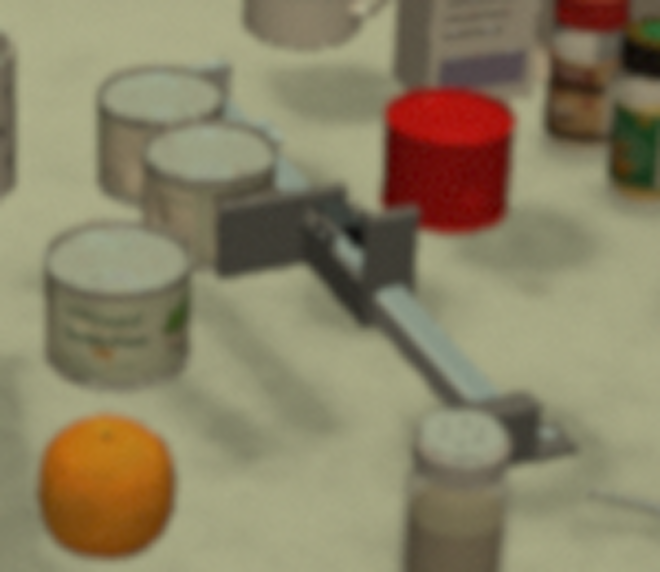

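The crops show the tin tops at top-crop (122,192), (262,213) and (414,388), the rib at (465,150), the back plate at about x=505, the jaw at about x=348 and the end block at about (705,185). In the side crop the tin tops are at (160,100), (210,152) and (117,260).

```bash
python3 - <<'E'
from h import *
t=cam("top");s=cam("side")
T=lambda u,v:np.array([u/4.4+195,v/4.4+145]); S=lambda u,v:np.array([u/4.4+240,v/4.4+170])
P={}
for n,a,b in(("a",(122,192),(160,98)),("b",(262,213),(210,152)),("c",(414,387),(118,260)),("rib",(465,148),(352,232)),("backtopcorner L",(496,186),(366,218)),("backtop R",(511,124),(418,210)),("jaw near",(344,256),(219,204))):
    p,e=tri(t,T(*a),s,S(*b)); print(n,p.round(4),round(e,4))
for n in "abc":
    pass
A=onz(t,T(122,192),.058);B=onz(t,T(262,213),.058);C=onz(t,T(414,387),.058)
print(A,B,C,np.linalg.norm(A-B))
# bar: near face edge, top z=.03 : near edge pts
e=[onz(t,T(*q),.03) for q in((520,180),(690,204))];e2=[onz(t,T(*q),.03) for q in((520,155),(690,178))];
print("near",e,"far",e2)
f=[onz(t,T(*q),.03) for q in((340,132),(180,104))];print("far edge2",f)
d=(e2[1]-f[1]);print("yaw far edge",np.arctan2(-d[1],-d[0]), "dir",d)
th=np.arctan2(-(A-B)[0],(A-B)[1]);print("yaw tins",th)
for q in((465,148),(444,150),(486,150),(465,130),(465,172)): print("rib",onz(t,T(*q),.058))
for q in((497,186),(511,124),(490,182),(502,186)): print("back z75",onz(t,T(*q),.075))
for q in((690,130),(720,225)): print("endblk",onz(t,T(*q),.034))
# mandarin, shaker, mug
for n,q,z in(("mand",(348,266),.031),("shaker",(390,215),.083),("mug",(199,234),.09),("mughandle",(225,248),.06)): print(n,onz(t,q,z))
E
```

```text
a [0.6232 0.1333 0.0524] 0.0028
b [0.6125 0.0557 0.0547] 0.0051
c [ 0.5161 -0.0271  0.0534] 0.0028
rib [ 0.6444 -0.0536  0.0522] 0.0085
backtopcorner L [ 0.6281 -0.0731  0.0713] 0.0117
backtop R [ 0.6591 -0.0799  0.0725] 0.0043
jaw near [0.5914 0.0098 0.049 ] 0.0083
[0.6206315  0.13327741 0.058     ] [0.60946147 0.0565813  0.058     ] [ 0.51425358 -0.02634472  0.058     ] 0.07750524675721697
near [array([ 0.63557702, -0.0883635 ,  0.03      ]), array([ 0.62251181, -0.18488951,  0.03      ])] far [array([ 0.65011078, -0.08855335,  0.03      ]), array([ 0.6376154, -0.1853241,  0.03     ])]
far edge2 [array([0.66259726, 0.01361071, 0.03      ]), array([0.67818557, 0.10446734, 0.03      ])]
yaw far edge 1.4317025110289396 dir [-0.04057017 -0.28979144  0.        ]
yaw tins -0.1446233323753787
rib [ 0.64696538 -0.05492173  0.058     ]
rib [ 0.64572598 -0.04330619  0.058     ]
rib [ 0.64593733 -0.06652833  0.058     ]
rib [ 0.65719388 -0.0550038   0.058     ]
rib [ 0.63338343 -0.05481365  0.058     ]
back z75 [ 0.62178635 -0.07064759  0.075     ]
back z75 [ 0.65641221 -0.07866795  0.075     ]
back z75 [ 0.62397014 -0.06687383  0.075     ]
back z75 [ 0.62180959 -0.07335994  0.075     ]
endblk [ 0.66466424 -0.18530428  0.034     ]
endblk [ 0.60968426 -0.20076841  0.034     ]
mand [ 0.43767913 -0.17037728  0.031     ]
shaker [ 0.55490457 -0.26295186  0.083     ]
mug [0.50693495 0.18185335 0.09      ]
mughandle [0.47765573 0.12448924 0.06      ]
```

Call:
jog_arm:
  targets: [0,-0.072,-0.061,0,0,0,0,0,-0.072,-0.061,0,0,0,0,0,-0.072,-0.061,0,0,0,0,0,-0.072,-0.061,0,0,0,0,0,-0.072,-0.061,0,0,0,0]

```text
time_s: 0.6
tool_pos: [0.2993, 0.4061, 0.2053]
orientation: [0.133, 0.991, -0.0, -0.0]
force: [0.2, -0.1, 0.5]
opening: 0.61
grasp_force: 0.0
```

Call:
jog_arm:
  targets: [0,-0.072,-0.061,0,0,0,0,0,-0.072,-0.061,0,0,0,0,0,-0.072,-0.061,0,0,0,0,0,-0.072,-0.061,0,0,0,0,0,-0.072,-0.061,0,0,0,0]

```text
time_s: 1.1
tool_pos: [0.4325, 0.2115, 0.2055]
orientation: [0.133, 0.991, 0.0, 0.0]
force: [0.0, 1.1, -0.1]
opening: 0.186
grasp_force: 0.0
```

Call:
jog_arm:
  targets: [0,0,0,0,0,0,0.046,0,0,0,0,0,0,0.046,0,0,0,0,0,0,0.046,0,0,0,0,0,0,0.046,0,0,0,0,0,0,0.046]

```text
time_s: 1.6
tool_pos: [0.4317, 0.2132, 0.2053]
orientation: [0.478, 0.878, -0.0, -0.0]
force: [0.1, -0.2, 0.4]
opening: 0.001
grasp_force: 0.0
```

Call:
jog_arm:
  targets: [0,0,0,0,0,0,0.046,0,0,0,0,0,0,0.046,0,0,0,0,0,0,0.046,0,0,0,0,0,0,0.046,0,0,0,0,0,0,0.046]

```text
time_s: 2.1
tool_pos: [0.4317, 0.2132, 0.2053]
orientation: [0.757, 0.653, -0.0, 0.0]
force: [-0.4, 0.6, -1.0]
opening: 0.006
grasp_force: 0.0
```

Call:
jog_arm:
  targets: [0,-0.064,0.064,0,0,0,0,0,-0.064,0.064,0,0,0,0,0,-0.064,0.064,0,0,0,0,0,-0.064,0.064,0,0,0,0,0,-0.064,0.064,0,0,0,0]

```text
time_s: 2.6
tool_pos: [0.5683, 0.0308, 0.2053]
orientation: [0.755, 0.655, -0.0, -0.0]
force: [0.7, 1.0, -0.5]
opening: 0.003
grasp_force: 0.0
```

Call:
jog_arm:
  targets: [0,-0.064,0.064,0,0,0,0,0,-0.064,0.064,0,0,0,0,0,0,0,0,0,0,0,0,0,0,0,0,0,0]

```text
time_s: 3.0
tool_pos: [0.6217, -0.0411, 0.2048]
orientation: [0.756, 0.654, -0.001, -0.0]
force: [-0.2, 0.4, -0.1]
opening: 0.004
grasp_force: 0.0
```

```bash
python3 - <<'E'
from h import *
c=cam("wrist");save("wrist","w0.png");save("top","t1.png");s=arm.read_state()
print(s["tool_pos"],s["force"],R.from_quat(s["orientation"]).as_matrix().round(3))
import pickle;pickle.dump(c,open("w0.pkl","wb"))
a=cv2.imread("pics/t1.png")
E
```

```text
[ 0.62143281 -0.03916954  0.20520037] [-0.72946647  0.43906859  0.07996084] [[ 0.141  0.99  -0.001]
 [ 0.99  -0.141  0.   ]
 [ 0.    -0.001 -1.   ]]
```

View pics/w0.png

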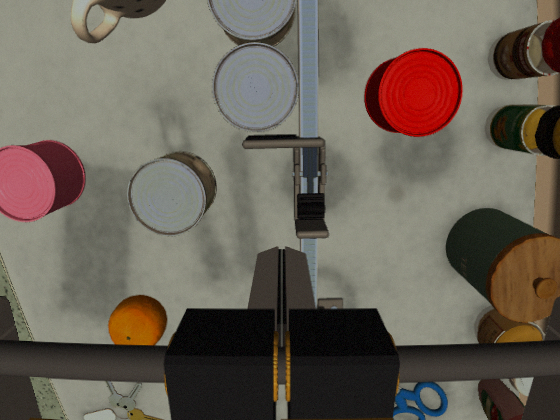

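The wrist view shows the bar nearly vertical at columns 301–318. The black rib is at about (312,200), the back plate top runs over rows 222–237, the jaw over rows 136–148, and the tin tops are at (256,86) for b and (168,195) for c.

```bash
python3 - <<'E'
from h import *
import pickle
c=pickle.load(open("w0.pkl","rb")); im=cv2.imread("pics/w0.png")
cv2.imwrite("pics/w0c.png",cv2.resize(im[125:320,230:350],None,fx=3,fy=3,interpolation=cv2.INTER_CUBIC))
print("cam",-c["R"].T@c["t"],c["R"][2])
A=lambda q,z:print(q,z,onz(c,q,z)[:2].round(4))
for q in((301,10),(301,90),(318,10),(318,90)):A(q,.03)
for q in((312,193),(312,200),(312,207),(299,200),(325,200)):A(q,.058)
for q in((296,226),(328,226),(296,237),(328,237)):A(q,.075)
A((256,86),.058);A((168,195),.058);A((246,137),.05)
t=cam("top");s=cam("side")
T=lambda u,v:np.array([u/4.4+195,v/4.4+145]); 
for n,a,b in(("b",(262,213),(256,86)),("c",(414,387),(168,195)),("rib",(465,148),(312,202))):print(n,tri(t,T(*a),c,b))
# grey profile down rib column
print(im[185:245,308:316].mean((1,2)).round().astype(int).tolist())
E
```

```text
cam [0.63423863 0.03791054 0.38455524] [-0.04035888 -0.27110151 -0.96170429]
(301, 10) 0.03 [0.664  0.1219]
(301, 90) 0.03 [0.6547 0.0526]
(318, 10) 0.03 [0.6791 0.1198]
(318, 90) 0.03 [0.6705 0.0504]
(312, 193) 0.058 [ 0.6513 -0.0406]
(312, 200) 0.058 [ 0.6505 -0.0472]
(312, 207) 0.058 [ 0.6496 -0.0539]
(299, 200) 0.058 [ 0.6385 -0.0455]
(325, 200) 0.058 [ 0.6625 -0.0489]
(296, 226) 0.075 [ 0.6324 -0.0647]
(328, 226) 0.075 [ 0.661  -0.0688]
(296, 237) 0.075 [ 0.631  -0.0751]
(328, 237) 0.075 [ 0.6599 -0.0793]
(256, 86) 0.058 [0.6151 0.0603]
(168, 195) 0.058 [ 0.5181 -0.0231]
(246, 137) 0.05 [0.5985 0.0182]
b (array([0.61370914, 0.05931016, 0.03972576]), np.float64(0.0046091880847674216))
c (array([ 0.51504398, -0.02585429,  0.04872845]), np.float64(0.002113782300402698))
rib (array([ 0.65205145, -0.0561712 ,  0.03454161]), np.float64(0.002042200114383967))
[69, 72, 71, 71, 71, 71, 70, 73, 29, 14, 25, 24, 12, 19, 10, 23, 24, 10, 8, 8, 10, 12, 13, 16, 17, 16, 11, 9, 9, 13, 21, 22, 8, 19, 11, 28, 28, 29, 27, 28, 29, 28, 28, 28, 29, 33, 59, 81, 97, 109, 94, 80, 68, 73, 126, 125, 125, 125, 124, 115]
```

View pics/w0c.png

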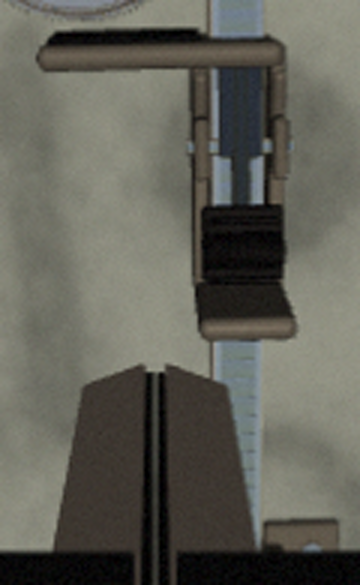

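The rib centre comes out at about (0.648,-0.0545) and the plate's inner face at y≈-0.0695, which agrees with the 15 mm given in the text. I'll descend above the rib.

Call:
jog_arm:
  targets: [0,-0.005,0.014,0.07,0,0,0,0,-0.005,0.014,0.07,0,0,0,0,-0.005,0.014,0.07,0,0,0,0,-0.005,0.014,0.064,0,0,0,0,0,0,0,0,0,0]

```text
time_s: 3.6
tool_pos: [0.646, -0.0527, 0.0649]
orientation: [0.755, 0.656, -0.002, -0.002]
force: [-0.9, 0.5, -0.4]
opening: 0.004
grasp_force: 0.0
```

```bash
python3 - <<'E'
from h import *
im=save("wrist","w1.png");im2=save("side","s1.png");s=arm.read_state();print(s["tool_pos"],s["force"])
a=cv2.resize(im[120:300,200:400],None,fx=2,fy=2);b=cv2.resize(im2[170:290,260:393],(400,360))
cv2.imwrite("pics/m1.png",np.hstack([a,b])[:,:,::-1])
E
```

```text
[ 0.64798279 -0.05318812  0.06933375] [0.11433528 0.25461323 0.42900611]
```

View pics/m1.png

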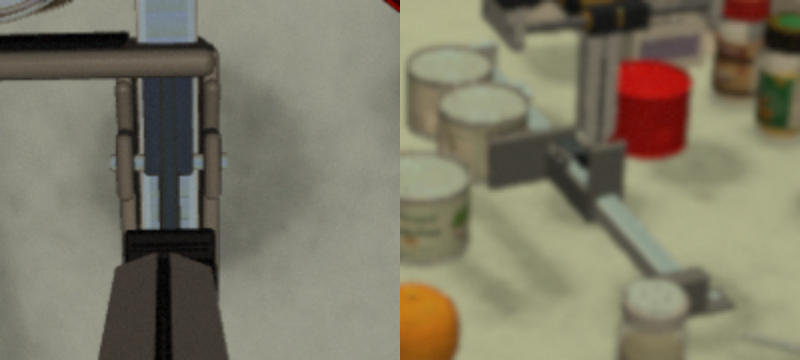

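The wrist view shows the shut tips over the rib, about 1.5 mm left of its centre. The side view shows the tips inside the back plate, so I'll press.

Call:
jog_arm:
  targets: [0,0,0.003,0.011,0,0,0,0,0,0,0.011,0,0,0,0,0,0,0.008,0,0,0,0,0,0,0.006,0,0,0,0,0,0,0,0,0,0]

```text
time_s: 4.2
tool_pos: [0.65, -0.0543, 0.0507]
orientation: [0.756, 0.655, 0.0, 0.0]
force: [2.4, -0.8, 3.6]
opening: 0.005
grasp_force: 2.0
```

```bash
python3 - <<'E'
from h import *
s=arm.read_state();print(s["tool_pos"],s["force"])
E
```

```text
[ 0.65003253 -0.05432283  0.05065433] [ 2.44531009 -0.84135452  3.59383251]
```

Call:
jog_arm:
  targets: [0,0,0,0.003,0,0,0,0,-0.008,0,0,0,0,0,0,-0.01,0,0,0,0,0,0,-0.01,0,0,0,0,0,0,-0.01,0,0,0,0,0]

```text
time_s: 4.7
tool_pos: [0.6469, -0.0736, 0.0491]
orientation: [0.756, 0.655, 0.0, 0.0]
force: [2.9, 1.3, 3.7]
opening: 0.003
grasp_force: 2.0
```

Call:
jog_arm:
  targets: [0,-0.02,0,0,0,0,0,0,-0.02,0,0,0,0,0,0,-0.02,0,0,0,0,0,0,-0.02,0,0,0,0,0,0,-0.02,0,0,0,0,0]

```text
time_s: 5.2
tool_pos: [0.6397, -0.1236, 0.049]
orientation: [0.756, 0.655, -0.0, 0.0]
force: [2.8, 0.2, 4.0]
opening: 0.007
grasp_force: 2.0
```

Call:
jog_arm:
  targets: [0,-0.02,0,0,0,0,0,0,-0.02,0,0,0,0,0,0,-0.016,0,0,0,0,0,0,-0.01,0,0,0,0,0,0,-0.006,0,0,0,0,0]

```text
time_s: 5.7
tool_pos: [0.6347, -0.1587, 0.049]
orientation: [0.756, 0.655, -0.0, 0.0]
force: [2.9, 0.8, 4.4]
opening: 0.003
grasp_force: 2.1
```

```bash
python3 - <<'E'
from h import *
im=save("wrist","w2.png");im2=save("side","s2.png");s=arm.read_state();print(s["tool_pos"],s["force"])
a=cv2.resize(im[60:300,160:427],(400,360));b=cv2.resize(im2[170:290,260:393],(400,360))
cv2.imwrite("pics/m2.png",np.hstack([a,b])[:,:,::-1])
E
```

```text
[ 0.63472978 -0.15874136  0.04905918] [ 2.13519542 -1.60710417  4.36056447]
```

View pics/m2.png

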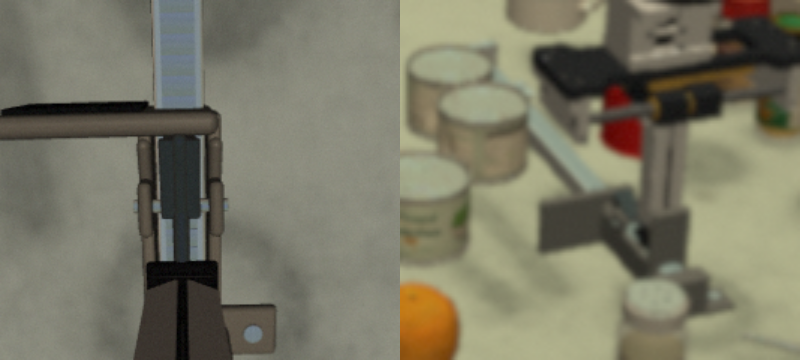

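The stop has moved back with the tips and is nearly at the end block. I'll push a few mm further to be sure it reaches the end.

Call:
jog_arm:
  targets: [0,-0.006,0,0,0,0,0,0,-0.006,0,0,0,0,0,0,0,0,0,0,0,0]

```text
time_s: 6.1
tool_pos: [0.6338, -0.1645, 0.049]
orientation: [0.756, 0.655, -0.0, 0.0]
force: [2.6, 0.3, 5.4]
opening: 0.0
grasp_force: 2.3
```

Call:
jog_arm:
  targets: [0,-0.006,0,0,0,0,0,0,0,0,0,0,0,0,0,0,0,0,0,0,0]

```text
time_s: 6.4
tool_pos: [0.6331, -0.1671, 0.0488]
orientation: [0.756, 0.655, -0.0, -0.0]
force: [-0.2, 0.6, 3.9]
opening: 0.005
grasp_force: 2.1
```

Call:
jog_arm:
  targets: [0,-0.006,0,0,0,0,0,0,-0.004,0,0,0,0,0,0,0,0,0,0,0,0]

```text
time_s: 6.7
tool_pos: [0.6332, -0.1675, 0.0488]
orientation: [0.754, 0.656, 0.001, -0.002]
force: [-0.6, 21.0, 9.6]
opening: 0.005
grasp_force: 11.3
```

The stop is at the end: 21 N, and the tip moved no further. I'll back off, lift, then go in front of the loose tin with a 90° turn.

Call:
jog_arm:
  targets: [0,0.01,0,0,0,0,0,0,0,0,-0.04,0,0,0,0,0,0,-0.08,0,0,0,0,0,0,-0.09,0,0,0,0,0,0,0,0,0,0]

```text
time_s: 7.2
tool_pos: [0.6354, -0.1684, 0.1594]
orientation: [0.756, 0.655, 0.002, 0.003]
force: [-0.4, -0.6, -0.2]
opening: 0.004
grasp_force: 0.0
```

Call:
jog_arm:
  targets: [0,0.05,-0.078,0,0,0,0,0,0.05,-0.078,0,0,0,0,0,0.05,-0.078,0,0,0,0,0,0.05,-0.078,0,0,0,0,0,0.05,-0.078,0,0,0,0]

```text
time_s: 7.7
tool_pos: [0.4561, -0.0149, 0.1533]
orientation: [0.756, 0.655, -0.0, -0.0]
force: [0.8, 1.5, 0.2]
opening: 0.003
grasp_force: 0.0
```

Call:
jog_arm:
  targets: [0.53,0,0,0,0,0,0.046,0.53,0,0,0,0,0,0.046,0.53,0,0,0,0,0,0.046,0.53,0,0,0,0,0,0.046,0.53,0,0,0,0,0,0.046]

```text
time_s: 8.2
tool_pos: [0.4576, -0.0159, 0.1535]
orientation: [0.939, 0.343, -0.0, 0.0]
force: [-0.5, 0.4, 0.4]
opening: 0.393
grasp_force: 0.0
```

Call:
jog_arm:
  targets: [0.53,0,0,0,0,0,0.046,0.53,0,0,0,0,0,0.046,0.53,0,0,0,0,0,0.046,0.53,0,0,0,0,0,0.046,0.53,0,0,0,0,0,0.046]

```text
time_s: 8.7
tool_pos: [0.4576, -0.016, 0.1535]
orientation: [1.0, -0.011, -0.0, 0.0]
force: [0.0, 1.1, -0.1]
opening: 0.529
grasp_force: 0.0
```

Call:
jog_arm:
  targets: [0.53,0,0,0,0,0,0.04,0.53,0,0,0,0,0,0,0.53,0,0,0,0,0,0]

```text
time_s: 9.0
tool_pos: [0.4578, -0.0158, 0.1537]
orientation: [0.998, -0.069, -0.0, 0.0]
force: [-0.4, -1.4, 0.1]
opening: 0.532
grasp_force: 0.0
```

```bash
python3 - <<'E'
from h import *
import pickle
c0=pickle.load(open("w0.pkl","rb"))
s=arm.read_state();print(s["tool_pos"],s["qpos"],s["opening"]);print(R.from_quat(s["orientation"]).as_matrix().round(3))
c=cam("wrist");im=save("wrist","w3.png");pickle.dump(c,open("w3.pkl","wb"))
im2=save("side","s3.png")
for q in((25,182),(63,182)):print("pink",onz(c0,q,.058))
cv2.imwrite("pics/m3.png",np.hstack([cv2.resize(im,(480,360)),cv2.resize(im2[150:310,190:332],(320,360))])[:,:,::-1])
E
```

```text
[ 0.45783962 -0.01578169  0.15367602] [-0.73831124  0.23837174  0.80309389  2.0862467  -0.2179132   0.90045678
 -1.52163591] 0.5322931992099459
[[ 0.99  -0.138 -0.001]
 [-0.138 -0.99  -0.   ]
 [-0.001  0.001 -1.   ]]
pink [0.38188391 0.010126   0.058     ]
pink [0.42039134 0.00418188 0.058     ]
```

View pics/m3.png

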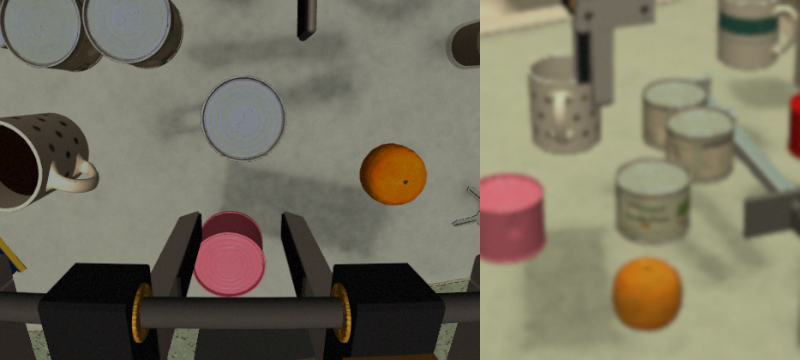

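The wrist view shows the loose tin centred between the spread fingers. The pink look-alike lies behind them, and the gap to the rail is open.

```bash
python3 - <<'E'
from h import *
import pickle
c=pickle.load(open("w3.pkl","rb"))
P=onz(c,(244*7/6,118*7/6),.058);print(P)
t=np.array([.4578,-.0158]);d=P[:2]-t;print(d@[.99,-.138],d@[-.138,-.99])
for q in((305,38),(312,38)):print("jaw tip",onz(c,(q[0]*7/6,q[1]*7/6),.05))
print("b",onz(c,(127*7/6,22*7/6),.058))
print("pinkbase front",onz(c,(232*7/6,212*7/6),.0))
E
```

```text
[ 0.51676925 -0.02639825  0.058     ]
0.059842114579549396 0.00235451359833924
jaw tip [ 0.57649711 -0.08738082  0.05      ]
jaw tip [ 0.57575746 -0.09337305  0.05      ]
b [0.60912642 0.05883436 0.058     ]
pinkbase front [0.4087479 0.0017167 0.       ]
```

Call:
jog_arm:
  targets: [0.53,0,0,0.08,0,0,0,0.53,0,0,0.08,0,0,0,0.53,0,0,0.08,0,0,0,0.53,0,0,0.03,0,0,0,0.53,0,0,0,0,0,0]

```text
time_s: 9.6
tool_pos: [0.4568, -0.0163, 0.0172]
orientation: [0.998, -0.07, -0.002, 0.001]
force: [0.3, 0.3, 0.8]
opening: 0.533
grasp_force: 0.0
```

Call:
jog_arm:
  targets: [0.53,0.02,0.004,0,0,0,0,0.53,0.016,0,0,0,0,0,0.53,0.01,0,0,0,0,0,0.53,0.012,0,0,0,0,0,0.53,0.014,0,0,0,0,0]

```text
time_s: 10.1
tool_pos: [0.4939, -0.0227, 0.0194]
orientation: [0.997, -0.071, -0.0, -0.0]
force: [-3.2, -0.3, 2.7]
opening: 0.53
grasp_force: 2.6
```

Call:
jog_arm:
  targets: [0.53,0.016,0,0,0,0,0,0.53,0.016,0,0,0,0,0,0.53,0.016,0,0,0,0,0,0.53,0.016,0,0,0,0,0,0.53,0.016,0,0,0,0,0]

```text
time_s: 10.6
tool_pos: [0.5338, -0.0286, 0.019]
orientation: [0.997, -0.071, 0.0, 0.0]
force: [-4.2, 0.5, 4.5]
opening: 0.53
grasp_force: 2.9
```

```bash
python3 - <<'E'
from h import *
s=arm.read_state();print(s["tool_pos"],s["force"])
c=cam("wrist");im=save("wrist","w4.png")
cv2.imwrite("pics/m4.png",im[:,:,::-1])
E
```

```text
[ 0.53383026 -0.02860254  0.01897516] [-4.23284561  0.51642375  4.46710521]
```

View pics/m4.png

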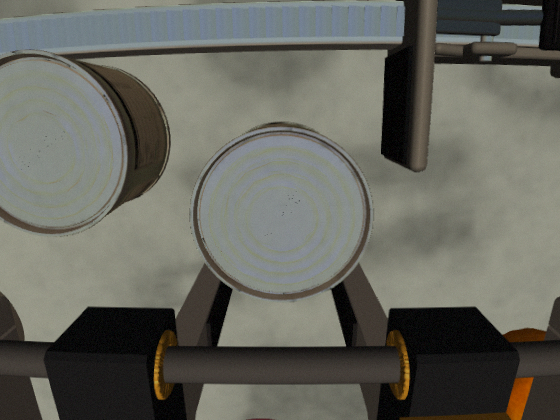

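The tin is upright, held between both tips and heading into the gap, with clearance to tin_b and the jaw. About 32 mm remains.

Call:
jog_arm:
  targets: [0.53,0.014,0,0,0,0,0,0.53,0.014,0,0,0,0,0,0.53,0.012,0,0,0,0,0,0.53,0.008,0,0,0,0,0,0.53,0.006,0,0,0,0,0]

```text
time_s: 11.15
tool_pos: [0.5602, -0.0324, 0.0189]
orientation: [0.997, -0.071, -0.0, 0.0]
force: [-1.7, 0.1, 0.1]
opening: 0.529
grasp_force: 1.7
```

Call:
jog_arm:
  targets: [0.53,0.005,0,0,0,0,0,0.53,0.005,0,0,0,0,0]

```text
time_s: 11.35
tool_pos: [0.5649, -0.0331, 0.019]
orientation: [0.997, -0.071, -0.0, 0.0]
force: [-1.3, 0.5, -0.6]
opening: 0.53
grasp_force: 1.4
```

Call:
jog_arm:
  targets: [0.53,0.005,0,0,0,0,0,0.53,0.005,0,0,0,0,0]

```text
time_s: 11.55
tool_pos: [0.5677, -0.0334, 0.0186]
orientation: [0.997, -0.071, -0.002, -0.0]
force: [-26.5, 5.1, 21.1]
opening: 0.529
grasp_force: 14.4
```

Call:
jog_arm:
  targets: [0.53,0.004,0,0,0,0,0,0.53,0.002,0,0,0,0,0]

```text
time_s: 11.75
tool_pos: [0.5679, -0.0334, 0.0183]
orientation: [0.997, -0.071, -0.005, -0.001]
force: [-40.0, 6.8, 33.8]
opening: 0.533
grasp_force: 23.2
```

The tin meets the bar, with the force up sharply. I'll back off, rise, shut the fingers and go behind the stop.

Call:
jog_arm:
  targets: [0.53,-0.016,0,0,0,0,0,0.53,-0.02,0,0,0,0,0,0.53,-0.06,0,0,0,0,0,0.53,0,0,0,0,0,0]

```text
time_s: 12.15
tool_pos: [0.5223, -0.0269, 0.0188]
orientation: [0.997, -0.071, -0.001, -0.0]
force: [-0.1, 0.4, -0.3]
opening: 0.53
grasp_force: 0.0
```

Call:
jog_arm:
  targets: [0.53,0,0,-0.08,0,0,0,0.53,0,0,-0.08,0,0,0,0.53,0,0,-0.08,0,0,0,0,0,0,-0.04,0,0,0,0,0,0,0,0,0,0]

```text
time_s: 12.65
tool_pos: [0.5269, -0.0273, 0.1618]
orientation: [0.997, -0.071, 0.003, -0.001]
force: [-0.7, 0.3, -0.7]
opening: 0.395
grasp_force: 0.0
```

Call:
jog_arm:
  targets: [0,0.053,0.069,0,0,0,0,0,0.053,0.069,0,0,0,0,0,0.053,0.069,0,0,0,0,0,0.053,0.069,0,0,0,0,0,0.053,0.069,0,0,0,0]

```text
time_s: 13.15
tool_pos: [0.6325, -0.2183, 0.1579]
orientation: [0.997, -0.071, -0.0, -0.0]
force: [1.5, 0.2, 0.7]
opening: 0.006
grasp_force: 0.0
```

Call:
jog_arm:
  targets: [0,0,0,0,0,0,0,0,0,0,0,0,0,0]

```text
time_s: 13.35
tool_pos: [0.6315, -0.2178, 0.1577]
orientation: [0.997, -0.072, -0.001, 0.0]
force: [-0.0, 0.7, 0.9]
opening: 0.007
grasp_force: 0.0
```

```bash
python3 - <<'E'
from h import *
s=arm.read_state();print(s["tool_pos"],s["force"],s["opening"])
im=save("top","t5.png");im2=save("side","s5.png");
cv2.imwrite("pics/m5.png",np.hstack([cv2.resize(im[140:260,195:415],(440,240)),cv2.resize(im2[150:310,240:400],(360,360))[:240] if 0 else cv2.resize(im2[160:310,240:465],(360,240))])[:,:,::-1])
E
```

```text
[ 0.6314945  -0.21781929  0.15769829] [-0.0101398   0.65447335  0.92223039] 0.007290021245073503
```

View pics/m5.png

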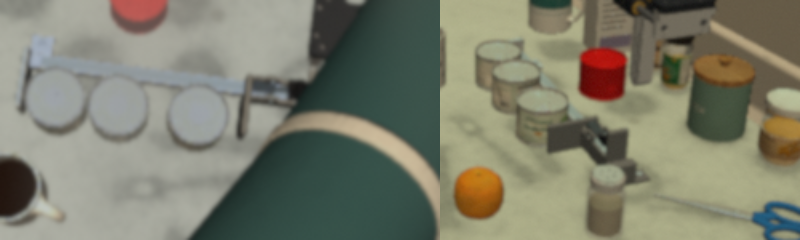

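All three tins stand along the bar and the stop is fully back; the tool is behind it. I'll descend and push.

Call:
jog_arm:
  targets: [0,-0.008,0,0.07,0,0,0,0,0,0,0.07,0,0,0,0,0,0,0.064,0,0,0,0,0,0,0,0,0,0]

```text
time_s: 13.85
tool_pos: [0.6259, -0.2137, 0.0534]
orientation: [0.998, -0.07, -0.003, -0.001]
force: [-0.4, 0.6, -0.6]
opening: 0.007
grasp_force: 0.0
```

Call:
jog_arm:
  targets: [0,0,-0.016,0,0,0,0,0,0,-0.016,0,0,0,0,0,0,-0.014,0,0,0,0,0,0,-0.014,0,0,0,0,0,0,-0.014,0,0,0,0]

```text
time_s: 14.35
tool_pos: [0.6339, -0.1801, 0.0586]
orientation: [0.997, -0.071, 0.001, 0.001]
force: [0.1, -8.9, 1.7]
opening: 0.002
grasp_force: 4.0
```

Call:
jog_arm:
  targets: [0,0,-0.012,0,0,0,0,0,0,-0.012,0,0,0,0,0,0,-0.01,0,0,0,0,0,0,0,0,0,0,0]

```text
time_s: 14.75
tool_pos: [0.6362, -0.1624, 0.0582]
orientation: [0.997, -0.071, 0.001, 0.0]
force: [0.0, -1.9, 0.5]
opening: 0.004
grasp_force: 1.0
```

Call:
jog_arm:
  targets: [0,0,-0.006,0,0,0,0,0,0,0,0,0,0,0]

```text
time_s: 14.95
tool_pos: [0.6365, -0.1598, 0.0579]
orientation: [0.997, -0.071, 0.001, 0.0]
force: [0.8, -3.2, 3.1]
opening: 0.008
grasp_force: 1.8
```

Call:
jog_arm:
  targets: [0,0,-0.006,0,0,0,0,0,0,0,0,0,0,0]

```text
time_s: 15.15
tool_pos: [0.6367, -0.1582, 0.0579]
orientation: [0.997, -0.071, 0.001, 0.001]
force: [-1.3, -8.3, 3.8]
opening: 0.002
grasp_force: 4.4
```

Call:
jog_arm:
  targets: [0,0,-0.005,0,0,0,0,0,0,0,0,0,0,0]

```text
time_s: 15.35
tool_pos: [0.6367, -0.158, 0.058]
orientation: [0.997, -0.072, 0.001, 0.002]
force: [-1.3, -18.3, 2.1]
opening: 0.002
grasp_force: 9.2
```

Call:
jog_arm:
  targets: [0,0,-0.004,0,0,0,0,0,0,0,0,0,0,0]

```text
time_s: 15.55
tool_pos: [0.6368, -0.1578, 0.0581]
orientation: [0.997, -0.073, 0.001, 0.003]
force: [-0.7, -25.6, -0.1]
opening: 0.005
grasp_force: 12.9
```

The row is snug: the stop no longer moves at 25 N. I'll retreat and check.

Call:
jog_arm:
  targets: [0,0,0.02,0,0,0,0,0,0,0.04,0,0,0,0,0,0,0,-0.08,0,0,0,0,0,0,-0.08,0,0,0,0,0,0,-0.08,0,0,0]

```text
time_s: 16.05
tool_pos: [0.6327, -0.1815, 0.1786]
orientation: [0.997, -0.071, -0.0, -0.0]
force: [0.7, 1.0, -0.1]
opening: 0.006
grasp_force: 0.0
```

Call:
jog_arm:
  targets: [0,-0.09,0,-0.03,0,0,0,0,-0.09,0,-0.03,0,0,0,0,-0.09,0,0,0,0,0,0,-0.09,0,0,0,0,0,0,0,0,0,0,0,0]

```text
time_s: 16.55
tool_pos: [0.4504, -0.1553, 0.207]
orientation: [0.997, -0.071, -0.0, -0.002]
force: [1.3, -0.6, 0.2]
opening: 0.006
grasp_force: 0.0
```

```bash
python3 - <<'E'
from h import *
im=save("top","t6.png");im2=save("side","s6.png");w=save("wrist","w6.png")
cv2.imwrite("pics/m6.png",np.hstack([np.vstack([cv2.resize(im[140:260,195:375],(440,293)),cv2.resize(im2[160:310,240:465],(440,293))]),cv2.resize(w,(360,586)) if 0 else np.pad(cv2.resize(w,(360,270)),((0,316),(0,0),(0,0)))])[:,:,::-1])
E
```

View pics/m6.png

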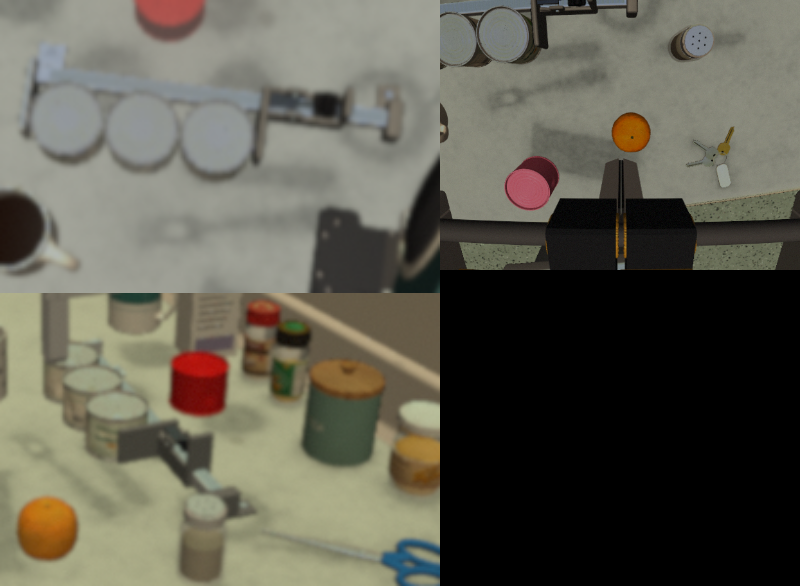

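The three tins stand in a row between the end plate and the jaw. The tab is free, and the mug, shaker and mandarin are in place. I'm handing in.

```bash
python3 -c "
from rig import arm
print(arm.job_done())"
```

```text
the job is handed in; nothing more can be done
None
```

I handed the job in with the three tins standing snug between the stop and the fixed end and the tab released; the mug, shaker and mandarin look unmoved in the last pictures, and no verdict was returned.

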